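# Level the sprung bench shelf under load

### The job

Stand the spirit level lengthwise on the little bench shelf and let it go, and turn the knob of the shelf's levelling foot so that the bubble is centred when the level is pressed down. The shelf is sprung and sits down on its foot only under a firm press, so what counts is the bubble while you press on the level's end nearer the knob. Finish while still holding that press, with the gripper on the level only, the shelf fully down and the bubble centred; leave the other loose things where they are.

Things in the scene. Friction and masses are not known exactly. Their poses are not given: they have to be found in the camera images.
- level_mid (a point): spirit level: aluminium bar 200 x 28 x 32 mm (x, y, z), 0.3 kg, black end caps, yellow-green vial with a white bubble in the middle of its top; the top is solid and flat 34 to 100 mm from the middle on either side. Starts standing on its flat underside on the table. This point: its centre, half-way up; x along its length (either way round), z up.
- bubble (a joint): where the bubble stands along the level's x axis, in m: 0 = centred between the two black rings; it runs to the HIGHER end, 0.6 m per rad of tilt (positive = towards the level's +x), stops at +-0.022, and takes about 1.5 s to settle after the level has moved.
- shelf_mid (a point): orange shelf, 250 x 100 mm, on a blue frame bolted to the table, its place varies; this point: middle of its flat top, about 85 mm above the table; x along it towards the levelling foot, z up. It rocks about a cross axis through this point; the levelling foot at its +x end raises or lowers that end and stays where it is left.
- shelf (a joint): how far springs hold the shelf's +x end up off its foot, rad: about 0.02 (2.5 mm) left alone, even with the level standing on its middle; 0 when pressed fully down on the foot. Some 8 N on the level's top 65 mm from the shelf's middle towards the foot sits it down; press with 10 to 15 N. Each further N bends it down 0.0004 rad more (reads below 0).
- foot_grip (a point): levelling foot's knob, 200 mm from the shelf's middle beyond its +x end: black bar 46 mm long, 14 thick, 32 tall, on a 48 mm disc. This point: on its upright axis, 7 mm under the bar's top, 25 over the disc, 105 over the table; it turns with the bar, x along it, at any angle at first. Clockwise from above raises that end of the shelf, 0.010 rad per rad; at least 3 rad free that way.
- bar_mid (a point): plain solid aluminium bar 200 x 30 x 30 mm without vial, lying on the table; not needed, leave it. Its centre.
- filter: white filter can, 72 mm wide, 120 mm tall, behind the shelf; leave it. Centre of its underside.
- cleaner: white bottle, 70 mm wide, 190 mm tall; leave it. Centre of its underside.
- tape: roll of tape lying flat, 90 mm wide, 30 mm tall, in front of the shelf; leave it. Centre of its underside.
- carton: carton 110 x 140 x 90 mm; leave it. Centre of its underside.
- driver: screwdriver 200 mm long lying on the table; leave it. Its middle, underside.
- collar: steel collar 48 mm wide, 25 mm tall; leave it. Centre of its underside.
Mind the look-alikes: they are no part of the job. Leave any turquoise look-alike of the part that bears level_mid alone.

How it is judged:
On the way:
1. the level stands lengthwise on the shelf, let go (z of level_mid in the frame of shelf_mid between 0.01 and 0.022 m and x of level_mid in the frame of shelf_mid between -0.06 and 0.06 m and y of level_mid in the frame of shelf_mid between -0.045 and 0.045 m and angle between the x axis of level_mid and the x axis of shelf_mid, either way round below 0.25 rad and contact force between the arm and level below 0.3 N and contact force between level and shelf above 1 N), for 0.2 s.
At the end, for the whole second after the job is handed in: the fingers press the level, lengthwise on the shelf (0.25 rad, 60 mm along, 45 mm across), so that it bears on it with over 8 N (own weight of 3 N included); shelf down on its foot (below 0.004 rad); bubble within 5 mm of centre; arm off the shelf itself (z of level_mid in the frame of shelf_mid between 0.01 and 0.022 m and x of level_mid in the frame of shelf_mid between -0.06 and 0.06 m and y of level_mid in the frame of shelf_mid between -0.045 and 0.045 m and angle between the x axis of level_mid and the x axis of shelf_mid, either way round below 0.25 rad and value of joint bubble between -0.005 and 0.005 m and value of joint shelf below 0.004 rad and contact force between level and shelf above 8 N and contact force between the fingers and level above 3 N and contact force between the arm and shelf below 0.5 N); the arm keeps its last pose, push and grip.
It fails at once if one of the other loose things is moved by more than 20 mm (distance of any of bar_mid, filter, cleaner, tape, carton, driver, collar from where it was at the start of the episode above 0.02 m).
It also fails if it takes over 72 s, if anything falls off the work surface, if the arm or the gripper's body presses on something with over 40 N, if the wrist force passes 120 N, or if a joint passes its speed limit or range.

### The arm

A 6-joint arm with a two-finger parallel gripper is mounted at the origin on the work surface. World frame = base frame: x ahead of the robot, y to its left, z up, the work surface at z = 0. Lengths are in m, angles in rad, forces in N, time in s.
With the tool pointing down it reaches from about 0.35 to 0.925 m from the base axis. Payload 6.4 kg.
Tool frame: the origin (TCP) lies midway between the tips of the shut fingers; the grasp point (between the pads) lies 19 mm behind it; z points along the fingers, y is the line along which they close (so a half turn about z gives the same grasp; the last joint's range is limited). The gripper opens to 85 mm and grips with 20 to 120 N. Pads are 22 mm wide; open, the fingers measure 114 mm over their backs; the gripper's body (76 mm by 85 mm) begins 54 mm behind the grasp point. The pads swing forward as they close: fully open they stand 13 mm farther back than shut.
Start: joints at [-1.46, 0.245, 1.558, -0, 1.339, -0.174], TCP at [0.183, -0.624, 0.231] pointing down, gripper open.
Joint ranges: [-3.13, 3.13], [-1.02, 2.26], [0.13, 2.54], [-0.95, 4.09], [0.21, 2.88], [-2.74, 2.74]. Speed limits (rad/s): [2.57, 2.57, 3.14, 3.14, 3.14, 3.14].

### API

Orientations are given as a 3x3 rotation matrix whose columns are the frame's x, y, z axes.
In Python, from bench import env gives the robot as it stands. The module is installed in compiled form; this text tells all that it offers.
- The arm moves only by the tool apply_moves, never from a script. Its argument "series" is a list of rows, each an object of numbers: "tx", "ty", "tz": the shift along the tool's x, y, z normalised to -1 to 1, where 1 is 250 mm; "yaw": the turn about the tool's z normalised to -1 to 1, where 1 is 90 degrees; "hand": the closure in counts, from 0 (fully open) to 255 (shut). A call has 1 to 8 rows; each row is the pose to reach, as a shift and turn from the pose commanded when the call began, along the tool's axes at that moment; what a row does not reach only later rows make up. A row lasts 1/12 s, in which the tool goes at most 41.7 mm and 7.16 degrees, less where a joint would pass 70% of its speed; a pose out of reach is approached as far as the arm can. A call with a number of a shift or a turn outside -1 to 1 is refused whole. A call with a gripper value outside its range is refused whole. The fingers move at their own pace and stop on an object; "grip_force" is the grip in N (left out, the last holds). Time passes only in rows, so rows that repeat a pose let the fingers close. It gives the time, the measured TCP pose, the force, the opening and the grip force at its end, in the units of the state.
- env.get_obs(): the state, without advancing time (a new reading comes with each control period).
- env.capture(name): name is "side" or "top" or "wrist"; returns a dict with "img" (384x512x3 uint8, red, green, blue), "range_z" (384x512 float32, m along the optical axis (not along the pixel's ray), 0 where there is no reading), "K" (3x3 intrinsics, pixels), "rvec" (rotation vector, rad) and "tvec" (3), from world to camera coordinates, as OpenCV has them; the wrist camera has in their place "mount" (4x4, takes a point from camera to tool coordinates, whose origin is the TCP and whose axes are the flange's). Camera axes: x right, y down, z forward; pixel columns grow to the right and rows downward; lengths in m; the calibration is good to about 2 mm. A picture is of the moment at which its call begins: read the wrist's pose just before it.
- env.job_done(): hands the job in; it is judged then, once.
The state is a dict: "time_s": time; "q": joint angles; "dq": joint speeds; "effort": joint torques, N m; "tool_pos": TCP position; "tcp_rot": TCP orientation; "contact_force": force on the tool from outside, world axes, zero at the start; "torque": the same for the moment, N m; "width": opening from 0.0 (shut) to 1.0 (fully open); "grip_force": force on a finger pad.
Only numpy, scipy, OpenCV 4.12 (cv2) and the standard library are available. Lean on these libraries where they do the work, as an engineer would, in place of code of your own. Each camera call takes 0.05 s, during which the arm holds its last target. There are 200 camera calls.

## Working session

There is one attempt and no reset: what is moved stays moved. The work goes in short steps, Python scripts to look and compute and a tool call to move; the robot and the scene stay as the last step left them, time stands still between calls to the robot, and variables do not carry over. Pictures are saved under pics/ and viewed, at most 10 in all, crops included, and the job is handed in when it is done.

Besides the shell and the picture viewer there is one more tool, called after "Emit:" as name(argument=value, ...), one argument or row to a line, values as JSON. apply_moves: Moves the arm, as the interface text tells. Its arguments: {"type":"object","properties":{"series":{"type":"array","items":{"type":"object","properties":{"tx":{"type":"number","minimum":-1,"maximum":1},"ty":{"type":"number","minimum":-1,"maximum":1},"tz":{"type":"number","minimum":-1,"maximum":1},"yaw":{"type":"number","minimum":-1,"maximum":1},"hand":{"type":"number"}}}},"grip_force":{"type":"number"}},"required":["series"]}

```bash
mkdir -p pics
cat > h.py <<'E'
import numpy as np, cv2
from bench import env
def world(c,o=None):
    K=c["K"];z=c["range_z"];h,w=z.shape
    u,v=np.meshgrid(np.arange(w),np.arange(h))
    P=np.stack([(u-K[0,2])*z/K[0,0],(v-K[1,2])*z/K[1,1],z],-1)
    if "rvec" in c:
        R=cv2.Rodrigues(np.array(c["rvec"],float))[0];return (P-np.array(c["tvec"]).ravel())@R
    M=np.array(c["mount"]);R=np.array(o["tcp_rot"]);t=np.array(o["tool_pos"])
    return (P@M[:3,:3].T+M[:3,3])@R.T+t
def cap(n):
    o=env.get_obs();c=env.capture(n);return c["img"],world(c,o),c
E
python3 - <<'E'
from h import *
o=env.get_obs();print(o)
ims=[]
for n in("top","side"):
    i,W,c=cap(n);np.savez(n+".npz",i=i,W=W,z=c["range_z"]);ims.append(i)
    cv2.imwrite(f"pics/{n}0.png",cv2.resize(i[:,:,::-1],(800,600)))
E
```

```text
{'time_s': 0.0, 'q': array([-1.46010221e+00,  2.45797197e-01,  1.55901956e+00,  1.09617238e-05,
        1.33871388e+00, -1.74134359e-01]), 'dq': array([-1.92607297e-03,  1.17812041e-03, -7.92746315e-05, -4.97523846e-04,
        1.95734194e-03, -1.51134599e-03]), 'effort': array([-1.48501491e-03, -4.29521513e+01, -3.26128221e+01, -1.82153722e-04,
        5.40016161e-03, -1.79836492e-07]), 'tool_pos': array([ 0.18256918, -0.62324805,  0.23018815]), 'tcp_rot': array([[ 9.59710610e-01,  2.80990218e-01, -2.03481811e-04],
       [ 2.80990079e-01, -9.59708738e-01,  1.92729018e-03],
       [ 3.46266416e-04, -1.90681720e-03, -9.99998122e-01]]), 'contact_force': array([-0.93145086,  0.61967199,  0.67764416]), 'torque': array([ 0.01910197, -0.01865928, -0.00322963]), 'grip_force': 0.0, 'width': 1.0002340139583819}
```

View pics/top0.png

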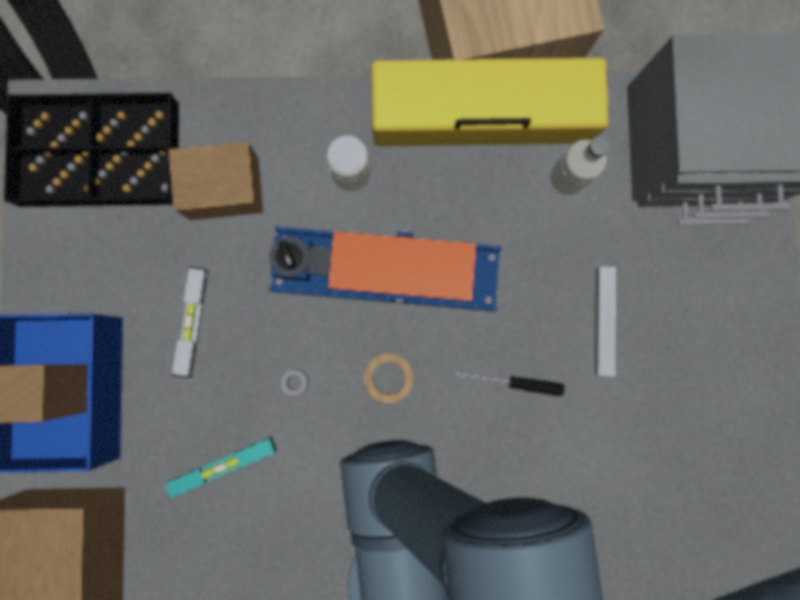

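View pics/side0.png

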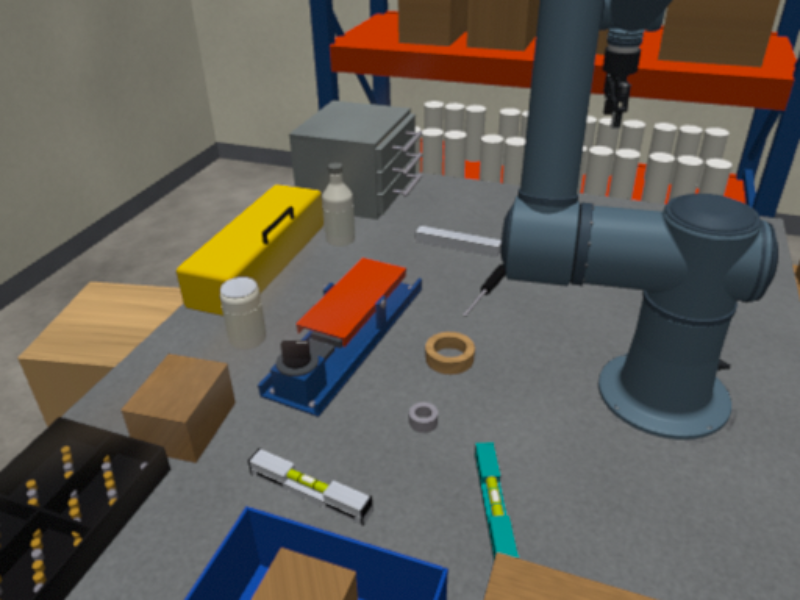

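Candidates in the top view (800x600): the aluminium bar with vial at (190,322), the turquoise one at (220,467) and the plain bar without vial at (607,320). The first fits the description: aluminium, black caps, vial. The shelf is at (403,266) and the knob at (290,257), so the shelf's +x points left in the image. I'll measure and confirm with a crop.

Run:
```python
from h import *
d=np.load("top.npz");i,W=d["i"],d["W"];i=i.astype(int);H=W[:,:,2]
def box(x0,y0,x1,y1):
    m=np.zeros(H.shape,bool);m[int(y0*.64):int(y1*.64),int(x0*.64):int(x1*.64)]=1;return m
def rep(n,m):
    P=W[m];r=cv2.minAreaRect((P[:,:2]*1000).astype(np.float32));b=cv2.boxPoints(r)
    print(n,m.sum(),"rect mm",np.round(r[0],1),np.round(r[1],1),"z",np.round(np.percentile(P[:,2],[5,50,95]),4))
    e=[b[1]-b[0],b[2]-b[1]];e=max(e,key=np.linalg.norm);print("   long axis deg",np.degrees(np.arctan2(e[1],e[0])))
rep("level",box(160,255,220,390)&(H>.02)&(H<.05))
r=(i[:,:,0]>i[:,:,2]+80)&box(310,220,490,310)&(H>.06)
rep("shelf",r);P=W[r];A=np.c_[P[:,:2],np.ones(len(P))];print(np.linalg.lstsq(A,P[:,2],rcond=None)[0])
kb=box(262,225,318,290)
rep("knobdisc",kb&(H>.07));rep("bar",kb&(H>.1))
for n,b in dict(filter=(320,130,375,190),cleaner=(560,130,612,185),tape=(360,350,418,406),collar=(277,367,310,398),carton=(165,140,265,220)).items(): rep(n,box(*b)&(H>.015))
c=d["i"][130:260,90:220,::-1];k=d["i"][140:200,165:330,::-1]
a=cv2.resize(c,(400,400),interpolation=cv2.INTER_CUBIC);k=cv2.resize(d["i"][140:190,160:210,::-1],(400,400),interpolation=cv2.INTER_CUBIC)
cv2.imwrite("pics/crop.png",np.hstack([a,k]))
```

```text
level 663 rect mm [478.7 388. ] [ 30.5 199.8] z [0.0232 0.0313 0.0357]
   long axis deg -8.335608
shelf 3231 rect mm [519.    4.8] [247.7 199.3] z [0.0818 0.0853 0.0887]
   long axis deg 83.89734
[-0.68076971  0.07116227  0.47559123]
knobdisc 534 rect mm [532.9 113.7] [282.7  76. ] z [0.0713 0.0773 0.1134]
   long axis deg 54.869865
bar 102 rect mm [507.2 121.3] [265.3  27.8] z [0.1056 0.1113 0.1172]
   long axis deg 43.44545
filter 765 rect mm [616.3  75.4] [397.9  85.2] z [0.0381 0.1185 0.1231]
   long axis deg 3.6955645
cleaner 947 rect mm [ 603.3 -188.3] [ 99.7 545.4] z [0.0414 0.1246 0.191 ]
   long axis deg -38.366043
tape 455 rect mm [371.4  25.7] [88.  87.6] z [0.026  0.0299 0.0337]
   long axis deg 43.791317
collar 155 rect mm [396.5 122.8] [ 45.5 208.3] z [0.0195 0.0246 0.029 ]
   long axis deg -67.39663
carton 2671 rect mm [646.6 205.3] [559.2 171. ] z [0.03   0.0895 0.0935]
   long axis deg 56.32495
```

View pics/crop.png

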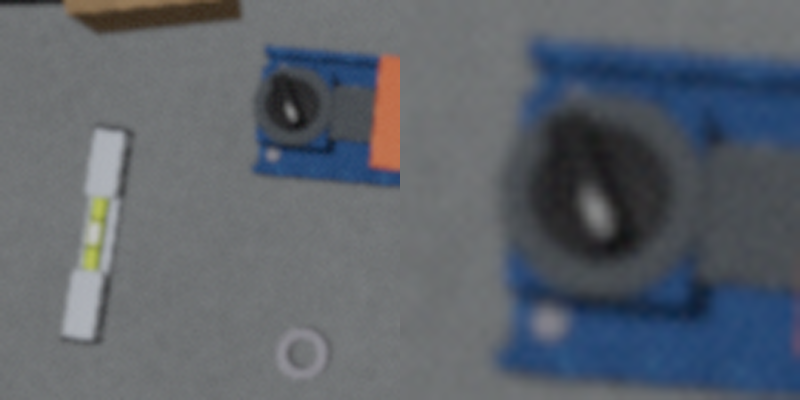

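The crop shows the aluminium level with its vial and black caps at crop (95,235), so that is the one. Depth edges are noisy, so I'll refine using colour contours intersected with known height planes.

```bash
cat >> h.py <<'E'
def plane(c,pts,z,o=None):
    K=c["K"];p=np.asarray(pts,float).reshape(-1,2)
    d=np.c_[(p[:,0]-K[0,2])/K[0,0],(p[:,1]-K[1,2])/K[1,1],np.ones(len(p))]
    if "rvec" in c:
        R=cv2.Rodrigues(np.array(c["rvec"],float))[0];d=d@R;C=-R.T@np.array(c["tvec"]).ravel()
    else:
        M=np.array(c["mount"]);R=np.array(o["tcp_rot"]);d=d@M[:3,:3].T@R.T;C=R@M[:3,3]+np.array(o["tool_pos"])
    return C+d*((z-C[2])/d[:,2])[:,None]
def rect(c,m,z,o=None):
    k=max(cv2.findContours(m.astype(np.uint8),0,1)[0],key=cv2.contourArea)
    P=plane(c,k.reshape(-1,2),z,o)[:,:2]*1000
    r=cv2.minAreaRect(P.astype(np.float32));b=cv2.boxPoints(r);e=max([b[1]-b[0],b[2]-b[1]],key=np.linalg.norm)
    return np.round(r[0],1),np.round(sorted(r[1]),1),round(float(np.degrees(np.arctan2(e[1],e[0]))),2)
E
python3 - <<'E'
from h import *
i,W,c=cap("top");g=i.astype(int);H=W[:,:,2]
v,u=np.mgrid[:384,:512];u=u/.64;v=v/.64
B=lambda a,b,cc,d:(u>a)&(u<cc)&(v>b)&(v<d)
print("shelf",rect(c,(g[:,:,0]>g[:,:,2]+80)&B(310,220,490,310),.0855))
print("level",rect(c,(g.min(2)>135)&B(160,255,220,390),.032), rect(c,((g.max(2)>140))&B(165,255,212,390),.032))
print("bluebase",rect(c,(g[:,:,2]>g[:,:,0]+40)&B(255,215,520,320),.01))
k=B(262,228,316,286)
print("barblack",rect(c,(g.max(2)<45)&B(270,236,310,276),.095))
print(g[150:180,170:200].max(2))
E
```

```text
shelf (array([ 5.683e+02, -3.000e-01]), array([ 98.6, 247.6]), 84.2)
level (array([478.8, 386.5]), array([ 33.6, 191.2]), -8.43) (array([478.6, 386.6]), array([ 34. , 191.6]), -8.25)
bluebase (array([573.6,  29.4]), array([121.3, 423.5]), 84.12)
barblack (array([587.6, 200.5]), array([30.1, 46.8]), 9.17)
[[117 117 118 116 116 114 115 118 116 114 111 111 112 110 104 101 101 101
   98 104 101 102  99  98  94  94  90  87  88  91]
 [116 117 115 115 113 114 112 114 111 111 106 107 108 106  99  99  99 102
  100 105 110 109 105 106 110 109 106 107 104 106]
 [117 117 117 116 118 114 112 111 109 102  96  93  93  92  92  88  92  91
   91  98 101  99  96 105 114 115 111 110 108 108]
 [117 114 117 114 115 118 113 108  98  87  80  72  72  75  82  82  83  83
   83  87  88  90  94 103 116 115 114 110 103 108]
 [119 117 119 116 117 116 110  96  80  68  56  51  51  62  71  74  77  79
   79  80  83  80  89 100 109 113 112 104  96 100]
 [116 117 116 113 111 110  99  81  64  41  42  38  42  40  49  59  61  66
   69  78  81  82  84  90  98 105 111 103  84  87]
 [119 118 117 112 106  97  85  77  54  42  3
[... 2256 characters left out ...]
 82  80  81  82  83  79
   82  83  81  84  86  95 106 101  81  71  77  76]
 [116 115 115 114 109 105 100  95  87  85  81  83  80  81  83  83  83  81
   80  82  84  92  96 107 111 103  76  59  66  81]
 [117 114 113 109 101  90  87  79  83  78  77  73  70  71  70  72  72  74
   78  79  85  98 105 111 111 102  74  53  72  96]
 [117 116 117 112 110 100  92  84  80  78  70  64  64  62  60  62  61  59
   66  70  79  88  98  99 100  92  67  56  77 104]
 [116 118 119 120 122 118 113 110 106 102  92  84  80  76  71  72  71  69
   69  70  70  73  77  79  79  71  65  58  84 110]
 [113 114 116 122 125 122 124 127 128 127 113 109 104 101  98  97  96  93
   91  87  86  86  82  83  84  76  73  77  94 110]]
```

```bash
cat >> h.py <<'E'
def go(x,y,z,psi):
    o=env.get_obs();R=np.array(o["tcp_rot"]);t=R.T@(np.array([x,y,z])-o["tool_pos"])/.25
    p=np.degrees(np.arctan2(R[1,0],R[0,0]));d=(psi-p+180)%360-180
    print("t",np.round(t,3),"yaw",round(-d/90,3),"| now",np.round(o["tool_pos"],4),"psi",round(p,2),"time",round(o["time_s"],2),"q",np.round(o["q"],2),"F",np.round(o["contact_force"],1),"w",round(o["width"],3))
E
echo
```

Emit:
apply_moves(
  series=[
    {"tx": 0.6,"ty": -0.8,"tz": -0.1,"yaw": -0.6},
    {"tx": 0.6,"ty": -0.8,"tz": -0.1,"yaw": -0.6},
    {"tx": 0.6,"ty": -0.8,"tz": -0.1,"yaw": -0.6},
    {"tx": 0.6,"ty": -0.8,"tz": -0.1,"yaw": -0.6},
    {"tx": 0.6,"ty": -0.8,"tz": -0.1,"yaw": -0.6},
    {"tx": 0.6,"ty": -0.8,"tz": -0.1,"yaw": -0.6},
    {"tx": 0.6,"ty": -0.8,"tz": -0.1,"yaw": -0.6},
    {"tx": 0.6,"ty": -0.8,"tz": -0.1,"yaw": -0.6},
  ],
)

```text
schema error: expected keys tx, ty, tz, yaw, hand
```

```bash
python3 -c "
from h import *
go(.44,-.1,.25,125)"
```

```text
t [ 1.576 -1.72  -0.075] yaw -1.208 | now [ 0.1826 -0.6234  0.2304] psi 16.32 time 0.15 q [-1.46  0.25  1.56 -0.    1.34 -0.17] F [-0.2  0.3 -1.4] w 1.002
```

Emit:
apply_moves(
  series=[
    {"tx": 0.6,"ty": -0.8,"tz": -0.1,"yaw": -0.6,"hand": 0},
    {"tx": 0.6,"ty": -0.8,"tz": -0.1,"yaw": -0.6,"hand": 0},
    {"tx": 0.6,"ty": -0.8,"tz": -0.1,"yaw": -0.6,"hand": 0},
    {"tx": 0.6,"ty": -0.8,"tz": -0.1,"yaw": -0.6,"hand": 0},
    {"tx": 0.6,"ty": -0.8,"tz": -0.1,"yaw": -0.6,"hand": 0},
    {"tx": 0.6,"ty": -0.8,"tz": -0.1,"yaw": -0.6,"hand": 0},
    {"tx": 0.6,"ty": -0.8,"tz": -0.1,"yaw": -0.6,"hand": 0},
    {"tx": 0.6,"ty": -0.8,"tz": -0.1,"yaw": -0.6,"hand": 0},
  ],
)

```text
time_s: 0.82
tool_pos: [0.2713, -0.3877, 0.2565]
tcp_rot: [[0.329, 0.944, 0.0], [0.944, -0.329, -0.001], [-0.001, 0.001, -1.0]]
contact_force: [0.2, 0.1, -0.1]
width: 1.001
grip_force: 0.0
```

```bash
python3 -c "
from h import *
go(.44,-.1,.25,125)"
```

```text
t [1.309 0.259 0.025] yaw -0.602 | now [ 0.2713 -0.3877  0.2565] psi 70.8 time 0.82 q [-1.2  -0.21  1.97  0.    1.38 -0.87] F [ 0.2  0.1 -0.1] w 1.001
```

Emit:
apply_moves(
  series=[
    {"tx": 1,"ty": 0.25,"tz": 0,"yaw": -0.6,"hand": 0},
    {"tx": 1,"ty": 0.25,"tz": 0,"yaw": -0.6,"hand": 0},
    {"tx": 1,"ty": 0.25,"tz": 0,"yaw": -0.6,"hand": 0},
    {"tx": 1,"ty": 0.25,"tz": 0,"yaw": -0.6,"hand": 0},
    {"tx": 1,"ty": 0.25,"tz": 0,"yaw": -0.6,"hand": 0},
    {"tx": 1,"ty": 0.25,"tz": 0,"yaw": -0.6,"hand": 0},
    {"tx": 1,"ty": 0.25,"tz": 0,"yaw": -0.6,"hand": 0},
    {"tx": 1,"ty": 0.25,"tz": 0,"yaw": -0.6,"hand": 0},
  ],
)

```text
time_s: 1.48
tool_pos: [0.4144, -0.1727, 0.2561]
tcp_rot: [[-0.572, 0.82, -0.0], [0.82, 0.572, 0.001], [0.001, 0.0, -1.0]]
contact_force: [-0.2, -0.7, -0.8]
width: 0.998
grip_force: 0.0
```

```bash
python3 -c "
from h import *
go(.44,.12,.25,171.7)"
```

```text
t [0.901 0.754 0.025] yaw -0.52 | now [ 0.4144 -0.1727  0.2561] psi 124.92 time 1.48 q [-0.65 -0.27  2.02  0.    1.39 -1.26] F [-0.2 -0.7 -0.8] w 0.998
```

Emit:
apply_moves(
  series=[
    {"tx": 0.9,"ty": 0.75,"tz": 0,"yaw": -0.52,"hand": 0},
    {"tx": 0.9,"ty": 0.75,"tz": 0,"yaw": -0.52,"hand": 0},
    {"tx": 0.9,"ty": 0.75,"tz": 0,"yaw": -0.52,"hand": 0},
    {"tx": 0.9,"ty": 0.75,"tz": 0,"yaw": -0.52,"hand": 0},
    {"tx": 0.9,"ty": 0.75,"tz": 0,"yaw": -0.52,"hand": 0},
    {"tx": 0.9,"ty": 0.75,"tz": 0,"yaw": -0.52,"hand": 0},
    {"tx": 0.9,"ty": 0.75,"tz": 0,"yaw": -0.52,"hand": 0},
    {"tx": 0.9,"ty": 0.75,"tz": 0,"yaw": -0.52,"hand": 0},
  ],
)

```text
time_s: 2.15
tool_pos: [0.4407, 0.1219, 0.2562]
tcp_rot: [[-0.99, 0.144, -0.0], [0.144, 0.99, 0.002], [0.001, 0.002, -1.0]]
contact_force: [-0.2, 0.0, -0.3]
width: 1.002
grip_force: 0.0
```

```bash
python3 -c "
from h import *
go(.479,.36,.2,171.7)"
```

```text
t [-0.015  0.964  0.227] yaw 0.0 | now [0.4407 0.1219 0.2562] psi 171.72 time 2.15 q [ 0.02 -0.25  2.01  0.    1.39 -1.41] F [-0.2  0.  -0.3] w 1.002
```

Emit:
apply_moves(
  series=[
    {"tx": -0.01,"ty": 0.96,"tz": 0.2,"yaw": 0,"hand": 0},
    {"tx": -0.01,"ty": 0.96,"tz": 0.2,"yaw": 0,"hand": 0},
    {"tx": -0.01,"ty": 0.96,"tz": 0.2,"yaw": 0,"hand": 0},
    {"tx": -0.01,"ty": 0.96,"tz": 0.2,"yaw": 0,"hand": 0},
    {"tx": -0.01,"ty": 0.96,"tz": 0.2,"yaw": 0,"hand": 0},
    {"tx": -0.01,"ty": 0.96,"tz": 0.2,"yaw": 0,"hand": 0},
    {"tx": -0.01,"ty": 0.96,"tz": 0.2,"yaw": 0,"hand": 0},
    {"tx": -0.01,"ty": 0.96,"tz": 0.2,"yaw": 0,"hand": 0},
  ],
)

```text
time_s: 2.82
tool_pos: [0.4803, 0.3537, 0.2048]
tcp_rot: [[-0.988, 0.152, -0.002], [0.152, 0.988, -0.001], [0.002, -0.002, -1.0]]
contact_force: [0.2, -0.3, 0.7]
width: 0.999
grip_force: 0.0
```

Run:
```python
from h import *
go(.479,.387,.1,171.7)
o=env.get_obs();i,W,c=cap("wrist");g=i.astype(int)
m=(abs(W[:,:,2]-.032)<.008)&(g.min(2)>120)
print(rect(c,m,.032,o))
P=W[(abs(W[:,:,2]-.032)<.006)];print(len(P),np.median(P,0))
cv2.imwrite("pics/w1.png",i[:,:,::-1])
```

```text
t [0.025 0.131 0.419] yaw -0.005 | now [0.4803 0.3537 0.2048] psi 171.25 time 2.82 q [ 0.44  0.15  1.72 -0.    1.28 -0.97] F [ 0.2 -0.3  0.7] w 0.999
(array([424.3, 397.5]), array([28. , 80.5]), -8.37)
8188 [0.52085129 0.39016129 0.02989805]
```

View pics/w1.png

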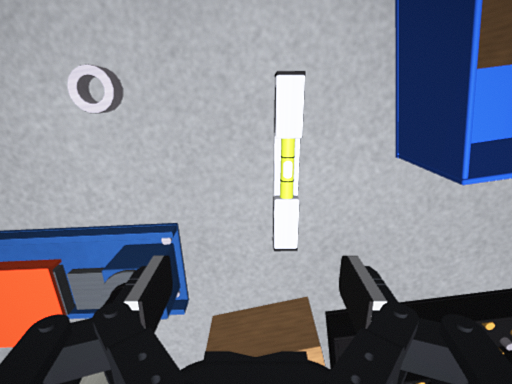

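Run:
```python
from h import *
o=env.get_obs();c=env.capture("wrist")
P=plane(c,[(276,72),(305,72),(298,249),(274,249)],.032,o)[:,:2];print(P.round(4),P.mean(0),np.linalg.norm(P[0]-P[3]),np.linalg.norm(P[0]-P[1]),np.linalg.norm(P[2]-P[3]))
m=P.mean(0)
go(m[0],m[1],.1,171.7);go(m[0],m[1],.008,171.7)
```

```text
[[0.3802 0.3889]
 [0.3846 0.4171]
 [0.5783 0.3892]
 [0.5739 0.3608]] [0.47922285 0.38902554] 0.1957546819086562 0.028535262578029012 0.02874645675469435
t [0.03  0.145 0.425] yaw -0.007 | now [0.481  0.3522 0.2062] psi 171.09 time 2.92 q [ 0.44  0.14  1.72 -0.    1.28 -0.97] F [-1.3  0.   0.2] w 1.001
t [0.029 0.145 0.793] yaw -0.007 | now [0.481  0.3522 0.2062] psi 171.09 time 2.92 q [ 0.44  0.14  1.72 -0.    1.28 -0.97] F [-1.3  0.   0.2] w 1.001
```

Emit:
apply_moves(
  series=[
    {"tx": 0.03,"ty": 0.147,"tz": 0.15,"yaw": -0.007,"hand": 0},
    {"tx": 0.03,"ty": 0.147,"tz": 0.3,"yaw": -0.007,"hand": 0},
    {"tx": 0.03,"ty": 0.147,"tz": 0.45,"yaw": -0.007,"hand": 0},
    {"tx": 0.03,"ty": 0.147,"tz": 0.6,"yaw": -0.007,"hand": 0},
    {"tx": 0.03,"ty": 0.147,"tz": 0.72,"yaw": -0.007,"hand": 0},
    {"tx": 0.03,"ty": 0.147,"tz": 0.78,"yaw": -0.007,"hand": 0},
    {"tx": 0.03,"ty": 0.147,"tz": 0.8,"yaw": -0.007,"hand": 0},
    {"tx": 0.03,"ty": 0.147,"tz": 0.8,"yaw": -0.007,"hand": 0},
  ],
)

```text
time_s: 3.58
tool_pos: [0.4796, 0.3895, 0.0064]
tcp_rot: [[-0.989, 0.145, -0.0], [0.145, 0.989, -0.0], [0.0, -0.0, -1.0]]
contact_force: [-0.3, -0.5, 0.5]
width: 0.995
grip_force: 0.0
```

```bash
python3 -c "
from h import *
go(.479,.389,.003,171.7)"
```

```text
t [ 0.002 -0.002  0.014] yaw -0.0 | now [0.4796 0.3895 0.0064] psi 171.67 time 3.58 q [ 0.5   0.46  1.74 -0.    0.94 -0.93] F [-0.3 -0.5  0.5] w 0.995
```

Close and look at the pressure and opening.

Emit:
apply_moves(
  grip_force=40,
  series=[
    {"tx": 0,"ty": 0,"tz": 0,"yaw": 0,"hand": 255},
    {"tx": 0,"ty": 0,"tz": 0,"yaw": 0,"hand": 255},
    {"tx": 0,"ty": 0,"tz": 0,"yaw": 0,"hand": 255},
    {"tx": 0,"ty": 0,"tz": 0,"yaw": 0,"hand": 255},
    {"tx": 0,"ty": 0,"tz": 0,"yaw": 0,"hand": 255},
    {"tx": 0,"ty": 0,"tz": 0,"yaw": 0,"hand": 255},
    {"tx": 0,"ty": 0,"tz": 0,"yaw": 0,"hand": 255},
    {"tx": 0,"ty": 0,"tz": 0,"yaw": 0,"hand": 255},
  ],
)

```text
time_s: 4.25
tool_pos: [0.48, 0.3907, 0.0076]
tcp_rot: [[-0.99, 0.143, 0.001], [0.143, 0.99, 0.001], [-0.001, 0.001, -1.0]]
contact_force: [-1.0, -1.3, 6.0]
width: 0.319
grip_force: 43.0
```

Emit:
apply_moves(
  series=[
    {"tx": 0,"ty": 0,"tz": -0.1,"yaw": 0,"hand": 255},
    {"tx": 0,"ty": 0,"tz": -0.2,"yaw": 0,"hand": 255},
    {"tx": 0,"ty": 0,"tz": -0.35,"yaw": 0,"hand": 255},
    {"tx": 0,"ty": 0,"tz": -0.5,"yaw": 0,"hand": 255},
    {"tx": 0,"ty": 0,"tz": -0.65,"yaw": 0,"hand": 255},
    {"tx": 0,"ty": 0,"tz": -0.75,"yaw": 0,"hand": 255},
    {"tx": 0,"ty": 0,"tz": -0.75,"yaw": 0,"hand": 255},
  ],
)

```text
time_s: 4.83
tool_pos: [0.4821, 0.3921, 0.2006]
tcp_rot: [[-0.99, 0.143, 0.01], [0.143, 0.99, 0.006], [-0.009, 0.007, -1.0]]
contact_force: [1.3, -0.1, -2.3]
width: 0.322
grip_force: 41.8
```

```bash
python3 -c "
from h import *
go(.5,.2,.22,84.2)
go(.568,0,.22,84.2)"
```

```text
t [-0.182 -0.75  -0.081] yaw 0.973 | now [0.4821 0.3921 0.2006] psi 171.76 time 4.83 q [ 0.5   0.2   1.67  0.    1.26 -0.93] F [ 1.3 -0.1 -2.3] w 0.322
t [-0.566 -1.503 -0.083] yaw 0.973 | now [0.4821 0.3921 0.2006] psi 171.76 time 4.83 q [ 0.5   0.2   1.67  0.    1.26 -0.93] F [ 1.3 -0.1 -2.3] w 0.322
```

Emit:
apply_moves(
  series=[
    {"tx": -0.28,"ty": -0.75,"tz": -0.08,"yaw": 0.5,"hand": 255},
    {"tx": -0.28,"ty": -0.75,"tz": -0.08,"yaw": 0.5,"hand": 255},
    {"tx": -0.28,"ty": -0.75,"tz": -0.08,"yaw": 0.5,"hand": 255},
    {"tx": -0.28,"ty": -0.75,"tz": -0.08,"yaw": 0.5,"hand": 255},
    {"tx": -0.28,"ty": -0.75,"tz": -0.08,"yaw": 0.5,"hand": 255},
    {"tx": -0.28,"ty": -0.75,"tz": -0.08,"yaw": 0.5,"hand": 255},
    {"tx": -0.28,"ty": -0.75,"tz": -0.08,"yaw": 0.5,"hand": 255},
    {"tx": -0.28,"ty": -0.75,"tz": -0.08,"yaw": 0.5,"hand": 255},
  ],
)

```text
time_s: 5.5
tool_pos: [0.5204, 0.1938, 0.2111]
tcp_rot: [[-0.597, 0.802, -0.004], [0.802, 0.597, -0.001], [0.002, -0.004, -1.0]]
contact_force: [-0.8, 0.4, -3.3]
width: 0.317
grip_force: 42.1
```

```bash
python3 -c "
from h import *
go(.568,0,.2,84.2)"
```

```text
t [-0.736 -0.31   0.044] yaw 0.471 | now [0.5204 0.1938 0.2111] psi 126.63 time 5.5 q [ 0.15  0.05  1.82  0.    1.28 -0.49] F [-0.8  0.4 -3.3] w 0.317
```

Emit:
apply_moves(
  series=[
    {"tx": -0.735,"ty": -0.31,"tz": 0.04,"yaw": 0.47,"hand": 255},
    {"tx": -0.735,"ty": -0.31,"tz": 0.04,"yaw": 0.47,"hand": 255},
    {"tx": -0.735,"ty": -0.31,"tz": 0.04,"yaw": 0.47,"hand": 255},
    {"tx": -0.735,"ty": -0.31,"tz": 0.04,"yaw": 0.47,"hand": 255},
    {"tx": -0.735,"ty": -0.31,"tz": 0.04,"yaw": 0.47,"hand": 255},
    {"tx": -0.735,"ty": -0.31,"tz": 0.04,"yaw": 0.47,"hand": 255},
    {"tx": -0.735,"ty": -0.31,"tz": 0.04,"yaw": 0.47,"hand": 255},
    {"tx": -0.735,"ty": -0.31,"tz": 0.04,"yaw": 0.47,"hand": 255},
  ],
)

```text
time_s: 6.17
tool_pos: [0.5686, 0.0017, 0.2021]
tcp_rot: [[0.093, 0.996, -0.003], [0.996, -0.093, 0.001], [0.001, -0.003, -1.0]]
contact_force: [-0.8, 0.3, -3.2]
width: 0.323
grip_force: 42.1
```

```bash
python3 -c "
from h import *
go(.568,0,.099,84.2)
i,W,c=cap('wrist')
cv2.imwrite('pics/w2.png',i[:,:,::-1])"
```

```text
t [-0.007 -0.     0.412] yaw 0.005 | now [0.5686 0.0017 0.2021] psi 84.67 time 6.17 q [-0.2   0.09  1.79  0.    1.27 -0.1 ] F [-0.8  0.3 -3.2] w 0.323
```

View pics/w2.png

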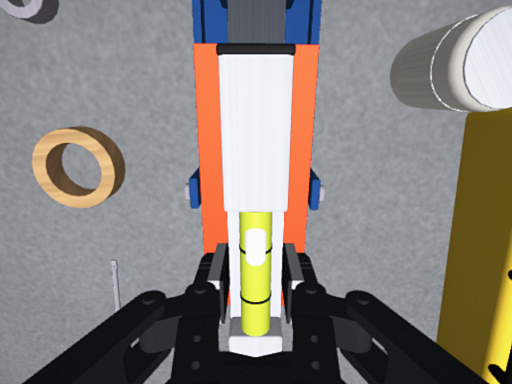

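Emit:
apply_moves(
  series=[
    {"tx": -0.007,"ty": 0,"tz": 0.15,"yaw": 0,"hand": 255},
    {"tx": -0.007,"ty": 0,"tz": 0.28,"yaw": 0,"hand": 255},
    {"tx": -0.007,"ty": 0,"tz": 0.36,"yaw": 0,"hand": 255},
    {"tx": -0.007,"ty": 0,"tz": 0.4,"yaw": 0,"hand": 255},
    {"tx": -0.007,"ty": 0,"tz": 0.415,"yaw": 0,"hand": 255},
    {"tx": -0.007,"ty": 0,"tz": 0.415,"yaw": 0,"hand": 255},
  ],
)

```text
time_s: 6.72
tool_pos: [0.5691, 0.0003, 0.0998]
tcp_rot: [[0.094, 0.996, -0.001], [0.996, -0.094, 0.0], [0.0, -0.001, -1.0]]
contact_force: [0.6, 0.7, -3.6]
width: 0.32
grip_force: 42.0
```

Emit:
apply_moves(
  series=[
    {"tx": 0,"ty": 0,"tz": 0.008,"yaw": 0,"hand": 255},
    {"tx": 0,"ty": 0,"tz": 0.016,"yaw": 0,"hand": 255},
    {"tx": 0,"ty": 0,"tz": 0.016,"yaw": 0,"hand": 255},
  ],
)

```text
time_s: 6.97
tool_pos: [0.5701, -0.0007, 0.0972]
tcp_rot: [[0.096, 0.995, 0.002], [0.995, -0.096, -0.0], [-0.0, 0.002, -1.0]]
contact_force: [-0.3, -0.1, -4.2]
width: 0.321
grip_force: 42.0
```

Emit:
apply_moves(
  series=[
    {"tx": 0,"ty": 0,"tz": 0.004,"yaw": 0,"hand": 255},
    {"tx": 0,"ty": 0,"tz": 0.008,"yaw": 0,"hand": 255},
    {"tx": 0,"ty": 0,"tz": 0.008,"yaw": 0,"hand": 255},
  ],
)

```text
time_s: 7.22
tool_pos: [0.5693, -0.0007, 0.0942]
tcp_rot: [[0.097, 0.995, 0.0], [0.995, -0.097, -0.0], [-0.0, 0.0, -1.0]]
contact_force: [-0.1, 0.2, -3.8]
width: 0.322
grip_force: 42.0
```

Emit:
apply_moves(
  series=[
    {"tx": 0,"ty": 0,"tz": 0.004,"yaw": 0,"hand": 255},
    {"tx": 0,"ty": 0,"tz": 0.008,"yaw": 0,"hand": 255},
    {"tx": 0,"ty": 0,"tz": 0.008,"yaw": 0,"hand": 255},
  ],
)

```text
time_s: 7.47
tool_pos: [0.5695, -0.0006, 0.0926]
tcp_rot: [[0.097, 0.995, 0.0], [0.995, -0.097, -0.0], [-0.0, 0.0, -1.0]]
contact_force: [-1.4, -0.2, 2.1]
width: 0.319
grip_force: 42.6
```

Emit:
apply_moves(
  series=[
    {"tx": 0,"ty": 0,"tz": 0,"yaw": 0,"hand": 120},
    {"tx": 0,"ty": 0,"tz": 0,"yaw": 0,"hand": 90},
    {"tx": 0,"ty": 0,"tz": 0,"yaw": 0,"hand": 60},
    {"tx": 0,"ty": 0,"tz": 0,"yaw": 0,"hand": 60},
    {"tx": 0,"ty": 0,"tz": 0,"yaw": 0,"hand": 60},
    {"tx": 0,"ty": 0,"tz": 0,"yaw": 0,"hand": 60},
  ],
)

```text
time_s: 7.97
tool_pos: [0.5694, -0.0006, 0.0921]
tcp_rot: [[0.097, 0.995, 0.0], [0.995, -0.097, -0.0], [-0.0, 0.0, -1.0]]
contact_force: [-0.1, 0.3, -0.7]
width: 0.765
grip_force: 0.0
```

Emit:
apply_moves(
  series=[
    {"tx": 0,"ty": 0,"tz": -0.1,"yaw": 0,"hand": 60},
    {"tx": 0,"ty": 0,"tz": -0.25,"yaw": 0,"hand": 60},
    {"tx": 0,"ty": 0,"tz": -0.4,"yaw": 0,"hand": 60},
    {"tx": 0,"ty": 0,"tz": -0.55,"yaw": 0,"hand": 60},
    {"tx": 0,"ty": 0,"tz": -0.6,"yaw": 0,"hand": 60},
    {"tx": 0,"ty": 0,"tz": -0.6,"yaw": 0,"hand": 60},
  ],
)

```text
time_s: 8.47
tool_pos: [0.5717, -0.001, 0.2472]
tcp_rot: [[0.097, 0.995, 0.009], [0.995, -0.097, -0.002], [-0.001, 0.009, -1.0]]
contact_force: [0.3, -0.8, -0.5]
width: 0.765
grip_force: 0.0
```

```bash
python3 -c "
from h import *
go(.588,.1,.25,84.2)
i,W,c=cap('wrist')
o=env.get_obs()
cv2.imwrite('pics/w3.png',i[:,:,::-1])"
```

```text
t [ 0.408  0.026 -0.011] yaw 0.003 | now [ 0.5717 -0.001   0.2472] psi 84.45 time 8.47 q [-0.2   0.04  1.75  0.    1.34 -0.1 ] F [ 0.3 -0.8 -0.5] w 0.765
```

View pics/w3.png

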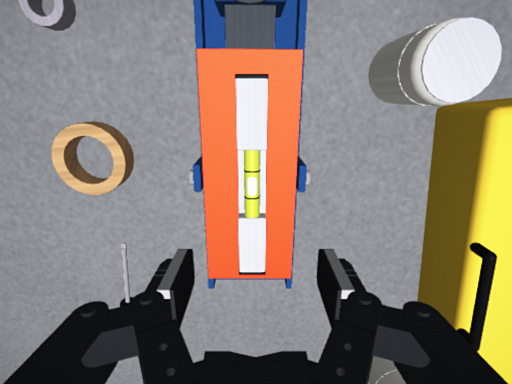

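```bash
cat >> h.py <<'E'
def bubble(i,c0,c1,r0,r1):
    s=i[r0:r1,c0:c1].astype(int)
    yel=(s[:,:,1]-s[:,:,2]>60);wh=(s.min(2)>170);dk=(s.max(2)<90)
    return yel.sum(1),wh.sum(1),dk.sum(1)
E
python3 - <<'E'
from h import *
i,W,c=cap('wrist');o=env.get_obs()
y,w,d=bubble(i,246,259,145,222)
for r in range(77): print(145+r,y[r],w[r],d[r],end=' | ')
P=plane(c,[(251,171),(252,197)],.113,o);print(np.linalg.norm(P[0]-P[1]))
E
```

```text
145 0 13 0 | 146 0 13 0 | 147 0 13 0 | 148 0 13 0 | 149 0 13 0 | 150 0 13 0 | 151 12 0 0 | 152 12 0 0 | 153 12 0 0 | 154 12 0 0 | 155 12 0 0 | 156 12 0 0 | 157 12 0 0 | 158 12 0 0 | 159 12 0 0 | 160 12 0 0 | 161 12 0 0 | 162 12 0 0 | 163 12 0 0 | 164 12 0 0 | 165 12 1 0 | 166 12 1 0 | 167 12 1 0 | 168 12 1 0 | 169 12 1 0 | 170 12 0 0 | 171 12 0 0 | 172 8 0 3 | 173 12 1 0 | 174 12 1 0 | 175 12 1 0 | 176 12 1 0 | 177 12 1 0 | 178 6 8 0 | 179 3 10 0 | 180 2 11 0 | 181 2 11 0 | 182 2 11 0 | 183 2 11 0 | 184 2 11 0 | 185 2 11 0 | 186 2 11 0 | 187 2 11 0 | 188 2 11 0 | 189 2 11 0 | 190 2 11 0 | 191 2 11 0 | 192 2 11 0 | 193 2 11 0 | 194 3 10 0 | 195 3 10 0 | 196 5 8 0 | 197 12 1 0 | 198 11 1 1 | 199 8 1 3 | 200 12 1 0 | 201 12 1 0 | 202 12 1 0 | 203 12 1 0 | 204 12 1 0 | 205 12 1 0 | 206 12 1 0 | 207 12 1 0 | 208 12 1 0 | 209 12 1 0 | 210 12 1 0 | 211 12 1 0 | 212 12 1 0 | 213 12 1 0 | 214 12 0 0 | 215 12 0 0 | 216 12 0 0 | 217 12 0 0 | 218 11 0 0 | 219 0 13 0 | 220 0 13 0 | 221 0 13 0 | 0.025769858162483308
```

Emit:
apply_moves(
  series=[
    {"tx": 0.4,"ty": 0.02,"tz": 0,"yaw": 0,"hand": 0},
    {"tx": 0.4,"ty": 0.02,"tz": 0,"yaw": 0,"hand": 0},
    {"tx": 0.4,"ty": 0.02,"tz": 0,"yaw": 0,"hand": 0},
    {"tx": 0.4,"ty": 0.02,"tz": 0,"yaw": 0,"hand": 0},
    {"tx": 0.4,"ty": 0.02,"tz": 0,"yaw": 0,"hand": 0},
  ],
)

```text
time_s: 8.98
tool_pos: [0.5826, 0.099, 0.239]
tcp_rot: [[0.095, 0.995, -0.005], [0.995, -0.095, -0.0], [-0.001, -0.005, -1.0]]
contact_force: [-0.6, -0.1, -0.2]
width: 1.0
grip_force: 0.0
```

Run:
```python
from h import *
go(.588,.199,.2,84.2)
i,W,c=cap('wrist');o=env.get_obs()
cv2.imwrite('pics/w4.png',i[:,:,::-1])
```

```text
t [ 0.4   -0.016  0.156] yaw 0.004 | now [0.5826 0.099  0.239 ] psi 84.55 time 8.98 q [-0.02  0.11  1.7  -0.    1.34  0.07] F [-0.6 -0.1 -0.2] w 1.0
```

View pics/w4.png

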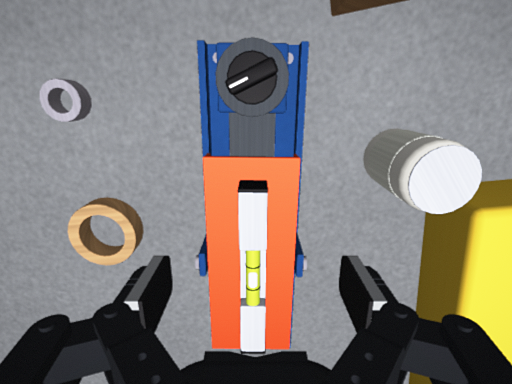

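Run:
```python
from h import *
o=env.get_obs();i,W,c=cap('wrist')
P=plane(c,[(227,84),(231,91),(277,71),(273,62)],.112,o)
m=P.mean(0);a=P[2:].mean(0)-P[:2].mean(0);psi=np.degrees(np.arctan2(a[1],a[0]))
print(P.round(4),m,np.linalg.norm(a),psi)
# black region on disc plane top: knob cap
g=i.astype(int);mk=np.zeros(g.shape[:2],bool);mk[45:112,218:290]=1;print(rect(c,(g.max(2)<32)&mk,.112,o),rect(c,(g.max(2)<60)&mk,.08,o))
y,w,d=bubble(i,247,260,250,305)
print("bub",250+np.where(w>6)[0],250+np.where(d>1)[0])
go(.588,.199,.16,psi+180)
k=cv2.resize(i[30:120,205:300,::-1],(760,720)[0:2],interpolation=cv2.INTER_CUBIC);cv2.imwrite("pics/k.png",cv2.resize(k,(600,568)))
```

```text
[[0.5689 0.1932 0.112 ]
 [0.5716 0.1874 0.112 ]
 [0.612  0.1993 0.112 ]
 [0.6092 0.2065 0.112 ]] [0.59044343 0.1965978  0.112     ] 0.042228201935986656 17.348367039858964
(array([589.5, 198.2]), array([14.4, 44.2]), 19.46) (array([589.2, 198.6]), array([46.7, 46.8]), 70.49)
bub [272 273 274 275 276 277 278 279 280 281 282 283 284 285] []
t [ 0.406 -0.019  0.32 ] yaw -1.255 | now [0.5831 0.0977 0.2401] psi 84.41 time 9.08 q [-0.03  0.1   1.7  -0.    1.34  0.07] F [ 0.2  0.4 -0.1] w 0.997
```

View pics/k.png

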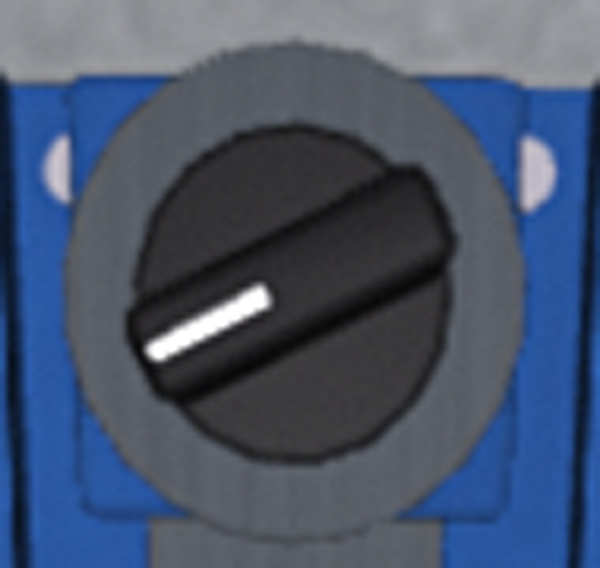

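Emit:
apply_moves(
  series=[
    {"tx": 0.4,"ty": -0.02,"tz": 0.2,"yaw": -0.63,"hand": 0},
    {"tx": 0.4,"ty": -0.02,"tz": 0.2,"yaw": -0.63,"hand": 0},
    {"tx": 0.4,"ty": -0.02,"tz": 0.2,"yaw": -0.63,"hand": 0},
    {"tx": 0.4,"ty": -0.02,"tz": 0.2,"yaw": -0.63,"hand": 0},
    {"tx": 0.4,"ty": -0.02,"tz": 0.2,"yaw": -0.63,"hand": 0},
    {"tx": 0.4,"ty": -0.02,"tz": 0.2,"yaw": -0.63,"hand": 0},
    {"tx": 0.4,"ty": -0.02,"tz": 0.2,"yaw": -0.63,"hand": 0},
    {"tx": 0.4,"ty": -0.02,"tz": 0.2,"yaw": -0.63,"hand": 0},
  ],
)

```text
time_s: 9.75
tool_pos: [0.5885, 0.1969, 0.1912]
tcp_rot: [[-0.781, 0.624, -0.001], [0.624, 0.781, -0.0], [0.001, -0.001, -1.0]]
contact_force: [-0.2, -0.3, -0.8]
width: 1.0
grip_force: 0.0
```

Emit:
apply_moves(
  series=[
    {"tx": 0,"ty": 0,"tz": 0,"yaw": -0.63,"hand": 0},
    {"tx": 0,"ty": 0,"tz": 0,"yaw": -0.63,"hand": 0},
    {"tx": 0,"ty": 0,"tz": 0,"yaw": -0.63,"hand": 0},
    {"tx": 0,"ty": 0,"tz": 0,"yaw": -0.63,"hand": 0},
    {"tx": 0,"ty": 0,"tz": 0,"yaw": -0.63,"hand": 0},
    {"tx": 0,"ty": 0,"tz": 0,"yaw": -0.63,"hand": 0},
    {"tx": 0,"ty": 0,"tz": 0,"yaw": -0.63,"hand": 0},
    {"tx": 0,"ty": 0,"tz": 0,"yaw": -0.63,"hand": 0},
  ],
)

```text
time_s: 10.42
tool_pos: [0.5886, 0.1968, 0.1913]
tcp_rot: [[-0.951, -0.31, -0.001], [-0.31, 0.951, -0.0], [0.001, -0.0, -1.0]]
contact_force: [-0.1, -0.6, 0.4]
width: 1.001
grip_force: 0.0
```

```bash
python3 -c "
from h import *
go(.589,.1985,.088,199.5)
i,W,c=cap('top')
m=np.zeros(W.shape[:2],bool);m[150:180,172:200]=1
print(np.percentile(W[m][:,2],[5,25,50,75]))"
```

```text
t [-0.004  0.006  0.413] yaw -0.016 | now [0.5886 0.1968 0.1913] psi -161.93 time 10.42 q [ 0.14  0.22  1.67 -0.    1.26 -1.75] F [-0.1 -0.6  0.4] w 1.001
[0.05329826 0.07659836 0.4775506  0.50856705]
```

Emit:
apply_moves(
  series=[
    {"tx": -0.004,"ty": 0.006,"tz": 0.1,"yaw": -0.016,"hand": 0},
    {"tx": -0.004,"ty": 0.006,"tz": 0.22,"yaw": -0.016,"hand": 0},
    {"tx": -0.004,"ty": 0.006,"tz": 0.32,"yaw": -0.016,"hand": 0},
    {"tx": -0.004,"ty": 0.006,"tz": 0.38,"yaw": -0.016,"hand": 0},
    {"tx": -0.004,"ty": 0.006,"tz": 0.405,"yaw": -0.016,"hand": 0},
    {"tx": -0.004,"ty": 0.006,"tz": 0.412,"yaw": -0.016,"hand": 0},
    {"tx": -0.004,"ty": 0.006,"tz": 0.412,"yaw": -0.016,"hand": 0},
  ],
)

```text
time_s: 11.05
tool_pos: [0.5894, 0.1996, 0.0892]
tcp_rot: [[-0.944, -0.329, 0.0], [-0.329, 0.944, -0.0], [-0.0, -0.0, -1.0]]
contact_force: [0.4, -0.2, 1.1]
width: 1.0
grip_force: 0.0
```

Emit:
apply_moves(
  grip_force=40,
  series=[
    {"tx": 0,"ty": 0,"tz": 0,"yaw": 0,"hand": 255},
    {"tx": 0,"ty": 0,"tz": 0,"yaw": 0,"hand": 255},
    {"tx": 0,"ty": 0,"tz": 0,"yaw": 0,"hand": 255},
    {"tx": 0,"ty": 0,"tz": 0,"yaw": 0,"hand": 255},
    {"tx": 0,"ty": 0,"tz": 0,"yaw": 0,"hand": 255},
    {"tx": 0,"ty": 0,"tz": 0,"yaw": 0,"hand": 255},
    {"tx": 0,"ty": 0,"tz": 0,"yaw": 0,"hand": 255},
    {"tx": 0,"ty": 0,"tz": 0,"yaw": 0,"hand": 255},
  ],
)

```text
time_s: 11.72
tool_pos: [0.5895, 0.1998, 0.0896]
tcp_rot: [[-0.944, -0.33, 0.001], [-0.33, 0.944, -0.001], [-0.0, -0.001, -1.0]]
contact_force: [-0.9, -2.5, 3.4]
width: 0.156
grip_force: 43.2
```

Emit:
apply_moves(
  series=[
    {"tx": 0,"ty": 0,"tz": 0,"yaw": 0.07,"hand": 255},
    {"tx": 0,"ty": 0,"tz": 0,"yaw": 0.14,"hand": 255},
    {"tx": 0,"ty": 0,"tz": 0,"yaw": 0.21,"hand": 255},
    {"tx": 0,"ty": 0,"tz": 0,"yaw": 0.28,"hand": 255},
    {"tx": 0,"ty": 0,"tz": 0,"yaw": 0.35,"hand": 255},
    {"tx": 0,"ty": 0,"tz": 0,"yaw": 0.42,"hand": 255},
    {"tx": 0,"ty": 0,"tz": 0,"yaw": 0.49,"hand": 255},
    {"tx": 0,"ty": 0,"tz": 0,"yaw": 0.55,"hand": 255},
  ],
)

```text
time_s: 12.38
tool_pos: [0.5894, 0.1985, 0.0896]
tcp_rot: [[-0.861, 0.509, -0.0], [0.509, 0.861, -0.003], [-0.001, -0.003, -1.0]]
contact_force: [-1.6, -9.7, 4.1]
width: 0.152
grip_force: 44.0
```

Emit:
apply_moves(
  series=[
    {"tx": 0,"ty": 0,"tz": 0,"yaw": 0.07,"hand": 255},
    {"tx": 0,"ty": 0,"tz": 0,"yaw": 0.14,"hand": 255},
    {"tx": 0,"ty": 0,"tz": 0,"yaw": 0.21,"hand": 255},
    {"tx": 0,"ty": 0,"tz": 0,"yaw": 0.28,"hand": 255},
    {"tx": 0,"ty": 0,"tz": 0,"yaw": 0.35,"hand": 255},
    {"tx": 0,"ty": 0,"tz": 0,"yaw": 0.42,"hand": 255},
    {"tx": 0,"ty": 0,"tz": 0,"yaw": 0.49,"hand": 255},
    {"tx": 0,"ty": 0,"tz": 0,"yaw": 0.55,"hand": 255},
  ],
)

```text
time_s: 13.05
tool_pos: [0.5884, 0.1977, 0.0895]
tcp_rot: [[-0.173, 0.985, -0.003], [0.985, 0.173, -0.005], [-0.004, -0.004, -1.0]]
contact_force: [-7.1, -11.8, 8.8]
width: 0.157
grip_force: 44.0
```

Emit:
apply_moves(
  series=[
    {"tx": 0,"ty": 0,"tz": 0,"yaw": 0.07,"hand": 255},
    {"tx": 0,"ty": 0,"tz": 0,"yaw": 0.14,"hand": 255},
    {"tx": 0,"ty": 0,"tz": 0,"yaw": 0.21,"hand": 255},
    {"tx": 0,"ty": 0,"tz": 0,"yaw": 0.28,"hand": 255},
    {"tx": 0,"ty": 0,"tz": 0,"yaw": 0.35,"hand": 255},
    {"tx": 0,"ty": 0,"tz": 0,"yaw": 0.42,"hand": 255},
    {"tx": 0,"ty": 0,"tz": 0,"yaw": 0.46,"hand": 255},
    {"tx": 0,"ty": 0,"tz": 0,"yaw": 0.46,"hand": 255},
  ],
)

```text
time_s: 13.72
tool_pos: [0.5874, 0.1981, 0.0895]
tcp_rot: [[0.52, 0.854, -0.006], [0.854, -0.52, -0.004], [-0.007, -0.003, -1.0]]
contact_force: [-10.4, -10.8, 11.4]
width: 0.153
grip_force: 44.6
```

Run:
```python
from h import *
go(.589,.1985,.088,60)
i,W,c=cap('wrist');cv2.imwrite('pics/w5.png',i[:,:,::-1])
```

```text
t [0.005 0.005 0.006] yaw -0.015 | now [0.5874 0.1981 0.0895] psi 58.68 time 13.72 q [ 0.14  0.34  1.72 -0.    1.09  0.69] F [-10.4 -10.8  11.4] w 0.153
```

Emit:
apply_moves(
  series=[
    {"tx": 0,"ty": 0,"tz": 0,"yaw": 0,"hand": 100},
    {"tx": 0,"ty": 0,"tz": 0,"yaw": 0,"hand": 60},
    {"tx": 0,"ty": 0,"tz": 0,"yaw": 0,"hand": 60},
    {"tx": 0,"ty": 0,"tz": 0,"yaw": 0,"hand": 60},
    {"tx": 0,"ty": 0,"tz": -0.1,"yaw": 0,"hand": 60},
    {"tx": 0,"ty": 0,"tz": -0.25,"yaw": 0,"hand": 60},
    {"tx": 0,"ty": 0,"tz": -0.4,"yaw": 0,"hand": 60},
    {"tx": 0,"ty": 0,"tz": -0.4,"yaw": 0,"hand": 60},
  ],
)

```text
time_s: 14.43
tool_pos: [0.5938, 0.2013, 0.1983]
tcp_rot: [[0.516, 0.856, 0.015], [0.856, -0.516, 0.003], [0.01, 0.011, -1.0]]
contact_force: [1.4, -0.7, 2.5]
width: 0.762
grip_force: 0.0
```

Emit:
apply_moves(
  series=[
    {"tx": 0,"ty": 0,"tz": 0,"yaw": 0.6,"hand": 255},
    {"tx": 0,"ty": 0,"tz": 0,"yaw": 0.6,"hand": 255},
    {"tx": 0,"ty": 0,"tz": 0,"yaw": 0.6,"hand": 255},
    {"tx": 0,"ty": 0,"tz": 0,"yaw": 0.6,"hand": 255},
    {"tx": 0,"ty": 0,"tz": 0,"yaw": 0.6,"hand": 255},
    {"tx": 0,"ty": 0,"tz": 0,"yaw": 0.6,"hand": 255},
    {"tx": 0,"ty": 0,"tz": 0,"yaw": 0.6,"hand": 255},
    {"tx": 0,"ty": 0,"tz": 0,"yaw": 0.6,"hand": 255},
  ],
)

```text
time_s: 15.1
tool_pos: [0.5891, 0.2005, 0.1887]
tcp_rot: [[0.997, 0.08, 0.0], [0.08, -0.997, 0.0], [0.0, -0.0, -1.0]]
contact_force: [0.2, -0.0, -0.2]
width: 0.001
grip_force: 0.0
```

Run:
```python
from h import *
go(.5745,.0645,.16,-55)
i,W,c=cap('top')
g=i.astype(int);v,u=np.mgrid[:384,:512];u=u/.64;v=v/.64
m=(g.min(2)>130)&(u>330)&(u<475)&(v>240)&(v<295)
print(rect(c,cv2.morphologyEx(m.astype(np.uint8),cv2.MORPH_CLOSE,np.ones((13,13))),.117))
```

```text
t [-0.102  0.538  0.115] yaw 0.662 | now [0.5891 0.2005 0.1887] psi 4.6 time 15.1 q [0.15 0.22 1.67 0.   1.25 1.64] F [ 0.2 -0.  -0.2] w 0.001
(array([ 5.695e+02, -2.000e-01]), array([ 32.5, 192.3]), 84.2)
```

Emit:
apply_moves(
  series=[
    {"tx": -0.098,"ty": 0.538,"tz": 0.05,"yaw": 0.62,"hand": 255},
    {"tx": -0.098,"ty": 0.538,"tz": 0.05,"yaw": 0.62,"hand": 255},
    {"tx": -0.098,"ty": 0.538,"tz": 0.05,"yaw": 0.62,"hand": 255},
    {"tx": -0.098,"ty": 0.538,"tz": 0.05,"yaw": 0.62,"hand": 255},
    {"tx": -0.098,"ty": 0.538,"tz": 0.05,"yaw": 0.62,"hand": 255},
    {"tx": -0.098,"ty": 0.538,"tz": 0.05,"yaw": 0.62,"hand": 255},
    {"tx": -0.098,"ty": 0.538,"tz": 0.08,"yaw": 0.62,"hand": 255},
    {"tx": -0.098,"ty": 0.538,"tz": 0.12,"yaw": 0.62,"hand": 255},
  ],
)

```text
time_s: 15.82
tool_pos: [0.5771, 0.064, 0.1598]
tcp_rot: [[0.627, -0.779, 0.003], [-0.779, -0.627, 0.0], [0.002, -0.002, -1.0]]
contact_force: [0.6, -0.3, -0.6]
width: -0.001
grip_force: 0.0
```

Run:
```python
from h import *
go(.576,.0645,.125,-52)
```

```text
t [-0.005  0.002  0.139] yaw 0.009 | now [0.5771 0.064  0.1598] psi -51.16 time 15.82 q [-0.08  0.16  1.8   0.    1.18  2.38] F [ 0.6 -0.3 -0.6] w -0.001
```

Emit:
apply_moves(
  series=[
    {"tx": 0,"ty": 0,"tz": 0.06,"yaw": 0,"hand": 255},
    {"tx": 0,"ty": 0,"tz": 0.11,"yaw": 0,"hand": 255},
    {"tx": 0,"ty": 0,"tz": 0.135,"yaw": 0,"hand": 255},
    {"tx": 0,"ty": 0,"tz": 0.145,"yaw": 0,"hand": 255},
    {"tx": 0,"ty": 0,"tz": 0.15,"yaw": 0,"hand": 255},
    {"tx": 0,"ty": 0,"tz": 0.15,"yaw": 0,"hand": 255},
  ],
)

```text
time_s: 16.32
tool_pos: [0.5764, 0.0641, 0.1217]
tcp_rot: [[0.631, -0.776, 0.0], [-0.776, -0.631, -0.0], [0.0, -0.0, -1.0]]
contact_force: [0.5, 0.1, 0.1]
width: 0.003
grip_force: 0.0
```

Emit:
apply_moves(
  series=[
    {"tx": 0,"ty": 0,"tz": 0.004,"yaw": 0,"hand": 255},
    {"tx": 0,"ty": 0,"tz": 0.008,"yaw": 0,"hand": 255},
    {"tx": 0,"ty": 0,"tz": 0.008,"yaw": 0,"hand": 255},
    {"tx": 0,"ty": 0,"tz": 0.008,"yaw": 0,"hand": 255},
  ],
)

```text
time_s: 16.65
tool_pos: [0.5763, 0.0641, 0.1199]
tcp_rot: [[0.631, -0.776, 0.001], [-0.776, -0.631, -0.0], [0.0, -0.0, -1.0]]
contact_force: [-0.4, 0.8, -0.5]
width: -0.002
grip_force: 0.0
```

Emit:
apply_moves(
  series=[
    {"tx": 0,"ty": 0,"tz": 0.004,"yaw": 0,"hand": 255},
    {"tx": 0,"ty": 0,"tz": 0.008,"yaw": 0,"hand": 255},
    {"tx": 0,"ty": 0,"tz": 0.008,"yaw": 0,"hand": 255},
    {"tx": 0,"ty": 0,"tz": 0.008,"yaw": 0,"hand": 255},
  ],
)

```text
time_s: 16.98
tool_pos: [0.5765, 0.0643, 0.118]
tcp_rot: [[0.63, -0.776, 0.001], [-0.776, -0.63, 0.0], [0.0, -0.001, -1.0]]
contact_force: [-0.9, 2.1, 3.5]
width: 0.001
grip_force: 1.4
```

Emit:
apply_moves(
  series=[
    {"tx": 0,"ty": 0,"tz": 0.004,"yaw": 0,"hand": 255},
    {"tx": 0,"ty": 0,"tz": 0.004,"yaw": 0,"hand": 255},
    {"tx": 0,"ty": 0,"tz": 0.004,"yaw": 0,"hand": 255},
  ],
)

```text
time_s: 17.23
tool_pos: [0.5766, 0.0646, 0.1171]
tcp_rot: [[0.63, -0.776, 0.001], [-0.776, -0.63, 0.001], [-0.0, -0.001, -1.0]]
contact_force: [-2.1, 3.1, 4.9]
width: -0.002
grip_force: 2.6
```

Emit:
apply_moves(
  series=[
    {"tx": 0,"ty": 0,"tz": 0.003,"yaw": 0,"hand": 255},
    {"tx": 0,"ty": 0,"tz": 0.003,"yaw": 0,"hand": 255},
    {"tx": 0,"ty": 0,"tz": 0.003,"yaw": 0,"hand": 255},
  ],
)

```text
time_s: 17.48
tool_pos: [0.5766, 0.0647, 0.117]
tcp_rot: [[0.631, -0.776, 0.001], [-0.776, -0.631, 0.001], [-0.0, -0.001, -1.0]]
contact_force: [-2.6, 4.8, 8.1]
width: 0.001
grip_force: 4.4
```

Emit:
apply_moves(
  series=[
    {"tx": 0,"ty": 0,"tz": 0.003,"yaw": 0,"hand": 255},
    {"tx": 0,"ty": 0,"tz": 0.003,"yaw": 0,"hand": 255},
    {"tx": 0,"ty": 0,"tz": 0.003,"yaw": 0,"hand": 255},
  ],
)

```text
time_s: 17.73
tool_pos: [0.5766, 0.0647, 0.1168]
tcp_rot: [[0.631, -0.776, 0.001], [-0.776, -0.631, 0.001], [-0.0, -0.001, -1.0]]
contact_force: [-4.7, 4.9, 11.1]
width: 0.002
grip_force: 6.2
```

Emit:
apply_moves(
  series=[
    {"tx": 0,"ty": 0,"tz": 0.001,"yaw": 0,"hand": 255},
    {"tx": 0,"ty": 0,"tz": 0.001,"yaw": 0,"hand": 255},
    {"tx": 0,"ty": 0,"tz": 0.001,"yaw": 0,"hand": 255},
    {"tx": 0,"ty": 0,"tz": 0.001,"yaw": 0,"hand": 255},
    {"tx": 0,"ty": 0,"tz": 0.001,"yaw": 0,"hand": 255},
    {"tx": 0,"ty": 0,"tz": 0.001,"yaw": 0,"hand": 255},
    {"tx": 0,"ty": 0,"tz": 0.001,"yaw": 0,"hand": 255},
    {"tx": 0,"ty": 0,"tz": 0.001,"yaw": 0,"hand": 255},
  ],
)

```text
time_s: 18.4
tool_pos: [0.5767, 0.0648, 0.1168]
tcp_rot: [[0.631, -0.776, 0.001], [-0.776, -0.631, 0.001], [-0.0, -0.001, -1.0]]
contact_force: [-5.8, 5.3, 13.6]
width: 0.002
grip_force: 6.7
```

Emit:
apply_moves(
  series=[
    {"tx": 0,"ty": 0,"tz": 0,"yaw": 0,"hand": 255},
    {"tx": 0,"ty": 0,"tz": 0,"yaw": 0,"hand": 255},
    {"tx": 0,"ty": 0,"tz": 0,"yaw": 0,"hand": 255},
    {"tx": 0,"ty": 0,"tz": 0,"yaw": 0,"hand": 255},
    {"tx": 0,"ty": 0,"tz": 0,"yaw": 0,"hand": 255},
    {"tx": 0,"ty": 0,"tz": 0,"yaw": 0,"hand": 255},
    {"tx": 0,"ty": 0,"tz": 0,"yaw": 0,"hand": 255},
    {"tx": 0,"ty": 0,"tz": 0,"yaw": 0,"hand": 255},
  ],
)

```text
time_s: 19.07
tool_pos: [0.5767, 0.0647, 0.1168]
tcp_rot: [[0.631, -0.776, 0.001], [-0.776, -0.631, 0.001], [-0.0, -0.001, -1.0]]
contact_force: [-5.3, 5.0, 12.7]
width: -0.005
grip_force: 6.7
```

Run:
```python
from h import *
go(.576,.0645,.125,-52)
i,W,c=cap('wrist');cv2.imwrite('pics/w6.png',i[:,:,::-1])
```

```text
t [-0.001  0.003 -0.033] yaw 0.012 | now [0.5767 0.0647 0.1168] psi -50.9 time 19.07 q [-0.08  0.21  1.82  0.    1.11  2.37] F [-5.3  5.  12.7] w -0.005
```

View pics/w6.png

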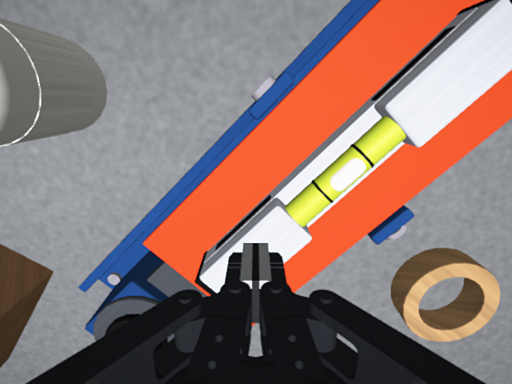

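The rings sit at about (323,191) and (366,155) and the bubble at about (348,175), so it is within about 1 mm of centre. The fingers press with 12.7 N. I'll check quickly that it has settled, then hand in.

Emit:
apply_moves(
  series=[
    {"tx": 0,"ty": 0,"tz": 0,"yaw": 0,"hand": 255},
    {"tx": 0,"ty": 0,"tz": 0,"yaw": 0,"hand": 255},
    {"tx": 0,"ty": 0,"tz": 0,"yaw": 0,"hand": 255},
    {"tx": 0,"ty": 0,"tz": 0,"yaw": 0,"hand": 255},
    {"tx": 0,"ty": 0,"tz": 0,"yaw": 0,"hand": 255},
    {"tx": 0,"ty": 0,"tz": 0,"yaw": 0,"hand": 255},
    {"tx": 0,"ty": 0,"tz": 0,"yaw": 0,"hand": 255},
    {"tx": 0,"ty": 0,"tz": 0,"yaw": 0,"hand": 255},
  ],
)

```text
time_s: 19.78
tool_pos: [0.5767, 0.0647, 0.1168]
tcp_rot: [[0.631, -0.776, 0.001], [-0.776, -0.631, 0.001], [-0.0, -0.001, -1.0]]
contact_force: [-5.5, 4.7, 13.8]
width: -0.001
grip_force: 6.7
```

Run:
```python
from h import *
go(.576,.0645,.125,-52)
for i in (cv2.imread('pics/w6.png')[:,:,::-1],cap('wrist')[0]):
    a,b=np.array([323,191.]),np.array([366,155.]);t=np.linspace(-.3,1.3,81)
    s=np.array([i[int(round(p[1])),int(round(p[0]))] for p in a+(b-a)*t[:,None]]).astype(int)
    w=t[s[:,2]>150];k=t[s.max(1)<110]
    print("bubble",w.min(),w.max(),"offset mm",(w.mean()-.5)*26,"rings",k)
```

```text
t [-0.001  0.003 -0.033] yaw 0.012 | now [0.5767 0.0647 0.1168] psi -50.9 time 19.78 q [-0.08  0.21  1.82  0.    1.11  2.37] F [-5.5  4.7 13.8] w -0.001
bubble 0.18 0.8599999999999999 offset mm 0.5200000000000005 rings [-0.04 -0.02  0.96  0.98]
bubble 0.18 0.8599999999999999 offset mm 0.5200000000000005 rings [-0.04 -0.02  0.96  0.98]
```

The bubble has settled about 1 mm from centre, the force is 13 N and steady, and the shelf is down.

```bash
python3 -c "
from bench import env
print(env.job_done())"
```

```text
the job is handed in; nothing more can be done
None
```

I stood the level on the shelf, let it go, and turned the knob about 140° clockwise. I handed the job in while still pressing with about 13 N, the bubble settled about 1 mm from centre and the shelf down on its foot as far as force and height show; the hand-in returned no verdict.

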